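Tuck the sample case's flap beneath its lip

ROBOT

A 6-joint arm with a two-finger parallel gripper is mounted at the origin on the work surface. World frame = base frame: x ahead of the robot, y to its left, z up, the work surface at z = 0. Lengths are in mm, angles in rad, forces in N, time in s.
With the tool pointing down it reaches from about 350 to 975 mm from the base axis. Payload 7.1 kg.
Tool frame: the origin (TCP) lies midway between the tips of the shut fingers; the grasp point (between the pads) lies pinch_z behind it (pinch_z is the distance from the TCP to the grasp point, in mm); z points along the fingers, y is the line along which they close (so a half turn about z gives the same grasp; the last joint's range is limited). The gripper opens to 88 mm and grips with 3 to 60 N. Pads are 20 mm wide; open, the fingers measure 115 mm over their backs; the gripper's body (75 mm by 178 mm) begins 61 mm behind the grasp point.
Start: joints at [1.265, 0.423, 1.63, -0, 1.089, -0.019], TCP at [176.771, 599.464, 222.675] pointing down, gripper open.
Joint ranges: [-3, 3], [-0.9, 2.11], [0.09, 2.58], [-1.31, 4.45], [0.11, 2.69], [-2.54, 2.54]. Speed limits (rad/s): [2.39, 2.39, 3.01, 3.14, 3.14, 3.14].

INTERFACE

Orientations are given as a rotation vector (axis times angle).
In Python, from workcell import get_obs, get_image, close_job, pinch_z gives the robot as it stands.
- The arm moves only by the tool jog_arm, never from a script. Its argument "commands" is a list of rows, each a list of 3 entries, a list of its own where there are three numbers: the gripper command: -1 is shut, 1 is fully open, values between are in proportion, then the shift along the tool's x, y, z as a fraction of full scale, then the turn, a rotation vector about the tool's x, y, z as a fraction of full scale. In form: [[gripper, [tx, ty, tz], [rx, ry, rz]], ...]. A call has 1 to 10 rows; each row shifts and turns the commanded pose from where the row before left it, along the tool's axes as they then stand; what a row does not reach is not made up. Full scale, the value 1, is 0.1 m for a shift and 45 degrees for a turn. A row lasts 1/10 s, in which the tool goes at most 50 mm and 8.59 degrees, less where a joint would pass 70% of its speed; a pose out of reach is approached as far as the arm can. A call with a number of a shift or a turn outside -1 to 1 is refused whole. A call with a gripper value outside its range is refused whole. The fingers move at their own pace and stop on an object; the grip force is fixed at half the most. Time passes only in rows, so rows that do not move let the fingers close. It gives the time, the measured TCP pose, the force, the opening and the grip force at its end, in the units of the state.
- get_obs(): the state, without advancing time (a new reading comes with each control period).
- get_image(name): name is "scene" or "side" or "wrist"; returns a dict with "image" (420x560x3 uint8, blue, green, red), "z_map" (420x560 float32, mm along the optical axis (not along the pixel's ray), 0 where there is no reading), "intrinsics" (3x3 intrinsics, pixels), "k1" (the pictures are not rectified: a ray, as slopes to the right and down, at radius r is drawn at 1 + k1 r^2 times it, then the intrinsics apply), "eye" and "orientation" of the camera in the world; the wrist camera has in their place "mount" (4x4, takes a point from camera to tool coordinates, whose origin is the TCP and whose axes are the flange's). Camera axes: x right, y down, z forward; pixel columns grow to the right and rows downward; lengths in mm; the calibration is good to about 2 mm. A picture is of the moment at which its call begins: read the wrist's pose just before it.
- close_job(): hands the job in; it is judged then, once.
The state is a dict: "t": time; "qpos": joint angles; "qvel": joint speeds; "joint_torque": joint torques, N m; "ee_pos": TCP position; "orientation": TCP orientation; "ft_force": force on the tool from outside, world axes, zero at the start; "moment": the same for the moment, N m; "width": finger opening in mm; "grasp_force": force on a finger pad.
Only numpy, scipy, OpenCV 4.12 (cv2) and the standard library are available. Lean on these libraries where they do the work, as an engineer would, in place of code of your own. Each camera call takes 0.05 s, during which the arm holds its last target. There are 200 camera calls.

TASK

Close the sample case on the tasting bar: with the fingertips, fold its white flap over and press it flat, then push it along (its black ridge gives the finger a hold) until its free edge is fully home beneath the steel lip, so that it stays shut when you let go. Only push and press: do not pinch the flap, do not lift the case or shove it along the counter, and leave the bottles, glasses and other things where they stand.

Things in the scene. Friction and masses are not known exactly. Their poses are not given: they have to be found in the camera images.
- case: dark wooden sample case holding twelve small vials, 160 mm (its x) x 130 mm (its y) x 50 mm tall, about 1.2 kg, loose on the counter; origin at the centre of its underside, z up. The steel lip stands at its -x end, the flap's hinge at its +x end. Two steel cheeks (local x 30 to 80 mm, y +-59 to +-65 mm, up to 64 mm high) guide the hinge pin
- lip (a point): middle of the lower mouth edge of the steel retaining lip, 59.5 mm above the counter at case x = -58 mm; the lip reaches from there 18 mm farther to -x across the whole width, is 3 mm thick and has a small flared mouth (up to 67 mm high, out to case x = -52 mm). When the flap lies flat its upper face is 56 mm above the counter, 3.5 mm below the underside of the lip
- flap_hinge (a point): centre of the flap's hinge pin, 54 mm above the counter; axis along the case's y. It rides in slots along the case's x
- flap (a joint): hinge angle of the white flap (112 mm long from pin to free edge, 106 mm wide, 4 mm thick), rad: 0 = folded flat over the case pointing to -x, 1.57 = upright, starts at about 1.45 to 2.0 and stops at 2.2. Sprung towards 1.9 with friction: let go unretained it springs up to well over 0.4 rad; holding it flat takes 1 to 2 N at the ridge
- carriage (a joint): how far the hinge pin (and so the whole flap) has been pushed along its slots towards the lip (-x of the case), m: 0 = drawn back, starts at 0 to 0.003, stop at 0.022; pushed along more than about 6 mm before the flap is down, the edge lands on the lip instead of before it. Stiff: about 4 N to move, stays where it is left. At 0 the free edge of the flat flap is 12 mm short of the lip's mouth edge (point lip), so at 0.022 it lies 10 mm beneath the lip
- flap_ridge (a point): middle of the top of the black thumb ridge on the flap's outer face (the face that is uppermost when folded), 89 mm from the pin towards the free edge; the ridge is 6 mm wide along the flap, 90 mm long across it and stands 7 mm above the face. The point's z axis points out of the outer face, x from the free edge to the pin
- flap_edge (a point): middle of the flap's free edge, mid-thickness, 112 mm from the pin; axes as flap_ridge
- flap_middle (a point): centre of the flap panel, mid-thickness, 56 mm from the pin; axes as flap_ridge
- dropper_side_center (a point): amber dropper vial, 36 mm across, 102 mm tall, standing beside the case on its local +y side; point at its axis, 50 mm up
- dropper_front_center (a point): amber dropper vial with a white collar, 36 mm across, 102 mm tall, standing before the lip end of the case; point at its axis, 50 mm up
- glass_near_center (a point): stemmed tasting glass, 60 mm across, 109 mm tall, standing beside the case on its local -y side; point at its axis, 55 mm up
- glass_far_center (a point): stemmed tasting glass, 60 mm across, 109 mm tall, farther to the right (-y) on the counter; point at its axis, 55 mm up
- bottle_a_center (a point): grey bottle, 72 mm across, 270 mm tall, standing to the left (+y); point at its axis, 135 mm up
- bottle_b_center (a point): grey bottle, 72 mm across, 270 mm tall, standing to the left (+y); point at its axis, 135 mm up
- jigger_center (a point): steel double measure, 46 mm across, 85 mm tall, standing to the right (-y); point at its axis, 42 mm up
There are look-alikes about, which are no part of the job. There is more than one size of the case; the one meant has the size given above. Leave any blue look-alike of the part that bears glass_near_center alone.

How it is judged:
By the outcome, as a careful person would: the job done as asked, in the order asked, and still so for the second after the job is handed in, with the robot touching nothing.
It also fails if it takes over 48 s, if anything falls off the work surface, if the arm or the gripper's body presses on something with over 40 N, if the wrist force passes 120 N, or if a joint passes its speed limit or range.

## Working session

There is one attempt and no reset: what is moved stays moved. The work goes in short steps, Python scripts to look and compute and a tool call to move; the robot and the scene stay as the last step left them, time stands still between calls to the robot, and variables do not carry over. Pictures are saved under pics/ and viewed, at most 10 in all, crops included, and the job is handed in when it is done.

Besides the shell and the picture viewer there is one more tool, called after "Request:" in YAML: its name, and indented under it one key for each argument. jog_arm: Moves the arm, as the interface text tells. Its arguments: {"type":"object","properties":{"commands":{"type":"array","items":{"type":"array"}}},"required":["commands"]}

```bash
mkdir -p pics; cat > h.py <<'E'
import numpy as np, cv2
from scipy.spatial.transform import Rotation as R
from workcell import get_obs, get_image, close_job, pinch_z
def cam(n):
    o=get_obs(); d=get_image(n)
    if 'mount' in d:
        T=np.eye(4);T[:3,:3]=R.from_rotvec(o['orientation']).as_matrix();T[:3,3]=o['ee_pos'];M=T@np.array(d['mount'])
    else:
        M=np.eye(4);q=np.array(d['orientation']);M[:3,:3]=q if q.shape==(3,3) else R.from_rotvec(q).as_matrix();M[:3,3]=d['eye']
    d['M']=M;np.save(f'{n}.npy',d,allow_pickle=True);return d
def load(n): return np.load(f'{n}.npy',allow_pickle=True).item()
def rays(d,uv):
    return cv2.undistortPoints(np.array(uv,float).reshape(-1,1,2),np.array(d['intrinsics'],float),np.array([d['k1'],0,0,0,0],float)).reshape(-1,2)
def pts(d,uv):
    uv=np.array(uv);s=rays(d,uv);z=d['z_map'][uv[:,1],uv[:,0]].astype(float)
    p=np.c_[s*z[:,None],z];return p@d['M'][:3,:3].T+d['M'][:3,3]
def cloud(d):
    v,u=np.mgrid[:420,:560];return pts(d,np.c_[u.ravel(),v.ravel()]).reshape(420,560,3)
E
python3 - <<'E'
from h import *
print(get_obs(),pinch_z)
for n in ('scene','side'):
    d=cam(n);print(n,d['M'],d['intrinsics'],d['k1'])
    cv2.imwrite(f'pics/{n}.png',cv2.resize(d['image'],(800,600)))
E
```

```text
{'t': 0.0, 'qpos': array([ 1.26499590e+00,  4.23819045e-01,  1.63069426e+00, -8.79767891e-06,
        1.08860580e+00, -1.89972284e-02]), 'qvel': array([-0.00068583,  0.00014691, -0.00100288,  0.00280827,  0.00156459,
        0.00028569]), 'joint_torque': array([-1.89442013e-03, -5.44635057e+01, -2.73670095e+01,  6.43750001e-02,
        2.26214557e-02, -1.35433875e-04]), 'ee_pos': array([176.61140661, 598.94171263, 221.91363885]), 'orientation': array([-4.48926299e-01, -3.10910946e+00,  2.36798323e-03]), 'ft_force': array([-0.43633655,  0.34939788, -0.88770361]), 'moment': array([0.0406246 , 0.03304247, 0.01229086]), 'grasp_force': 0.0, 'width': 88.06331836468898} 18.700000000000003
scene [[-5.56806097e-01  5.94177888e-01 -5.80447764e-01  1.31229198e+03]
 [ 8.30571169e-01  3.89104164e-01 -3.98433787e-01  5.59918864e+02]
 [-1.08859045e-02 -7.03953541e-01 -7.10162594e-01  1.06466091e+03]
 [ 0.00000000e+00  0.00000000e+00  0.00000000e+00  1.00000000e+00]] [[541.50900946   0.         285.06636445]
 [  0.         541.50900946 207.00791163]
 [  0.           0.           1.        ]] -0.16819352973486892
side [[ 9.87821472e-01 -1.26458181e-01  9.06480426e-02  4.07405539e+02]
 [-1.55431596e-01 -7.75620501e-01  6.11762909e-01 -6.58659876e+02]
 [-7.05394440e-03 -6.18402108e-01 -7.85830182e-01  9.26793207e+02]
 [ 0.00000000e+00  0.00000000e+00  0.00000000e+00  1.00000000e+00]] [[391.59433267   0.         280.84881597]
 [  0.         391.59433267 215.22228038]
 [  0.           0.           1.        ]] -0.002109600492071611
```

View pics/scene.png

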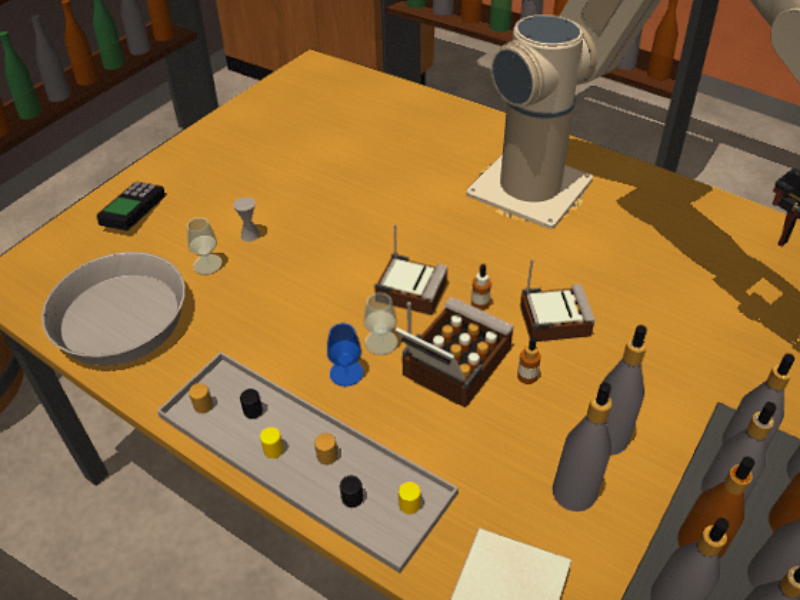

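View pics/side.png

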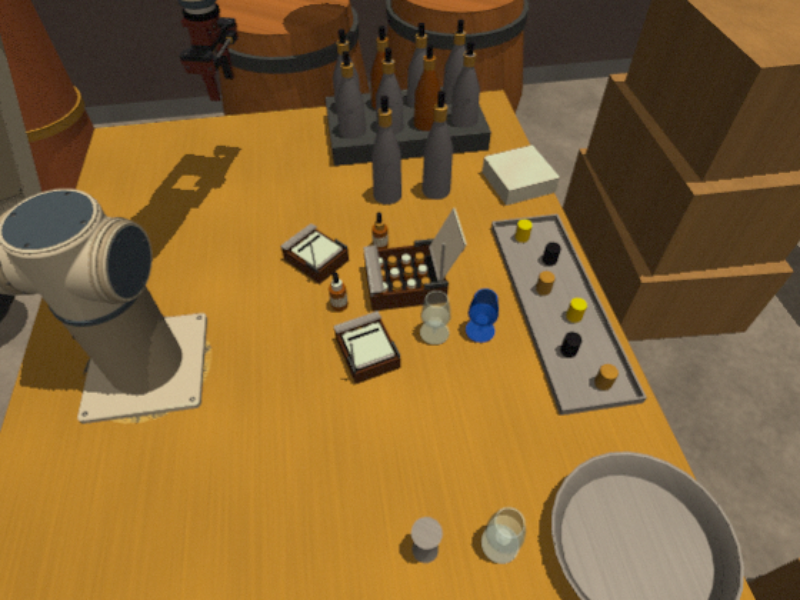

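Candidates for the case: a small shut one at scene (412,283), a small shut one at scene (557,312), and the large open one with vials at scene (457,350) / side (405,275). The large one fits the description. The clear glass at scene (380,322) is glass_near and the blue one at (345,352) is the look-alike. I'll check my choice in a close crop.

```bash
python3 - <<'E'
from h import *
a=load('scene')['image'][200:290,265:385];b=load('side')['image'][135:225,245:365]
cv2.imwrite('pics/crop.png',cv2.resize(np.vstack([a,b]),None,fx=3.33,fy=3.33,interpolation=cv2.INTER_CUBIC) if 0 else np.hstack([cv2.resize(a[:, :],(400,300),interpolation=cv2.INTER_CUBIC),cv2.resize(b,(400,300),interpolation=cv2.INTER_CUBIC)]))
P=np.vstack([cloud(load(n)).reshape(-1,3) for n in('scene','side')])
c0=pts(load('side'),[[283,193]])[0];print(c0)
# top-down height map 2mm/px around case
X0,Y0=c0[0]-200,c0[1]-200
m=(abs(P[:,0]-c0[0])<199)&(abs(P[:,1]-c0[1])<199)&(P[:,2]>5)&(P[:,2]<300);Q=P[m]
H=np.zeros((200,200));np.maximum.at(H,(((c0[0]+200-Q[:,0])/2).astype(int),((c0[1]+200-Q[:,1])/2).astype(int)),Q[:,2])
im=cv2.applyColorMap(np.clip(H*1.5,0,255).astype(np.uint8),cv2.COLORMAP_JET);im[H==0]=0
im=cv2.resize(im,(600,600),interpolation=cv2.INTER_NEAREST)
cv2.imwrite('pics/top.png',im)
E
```

```text
[530.53329932 122.34423282  31.48575529]
```

View pics/crop.png

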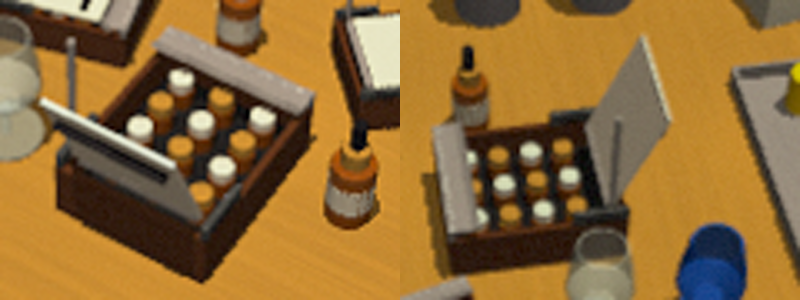

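View pics/top.png

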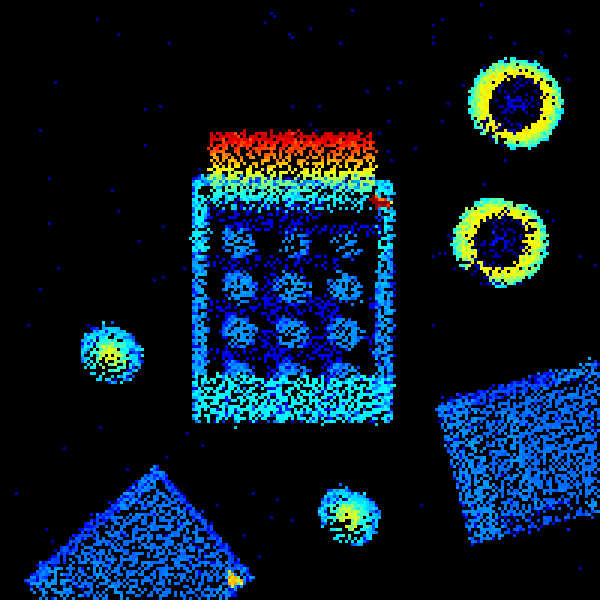

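```bash
python3 - <<'E'
from h import *
for n in('scene','side'):
    P=cloud(load(n)).reshape(-1,3)
    m=(abs(P[:,0]-530)<95)&(abs(P[:,1]-127)<80)
    C=P[m&(P[:,2]>38)&(P[:,2]<70)]
    h,xe,ye=np.histogram2d(C[:,0],C[:,1],bins=(60,50));k=cv2.minAreaRect(C[:,:2].astype(np.float32));print(n,k)
    L=C[(C[:,2]>57)&(C[:,0]<480)];L=L[abs(L[:,2]-np.median(L[:,2]))<4]
    print('lip',L.mean(0),np.percentile(L,[1,99],axis=0),cv2.minAreaRect(L[:,:2].astype(np.float32)))
    F=P[(abs(P[:,0]-620)<60)&(abs(P[:,1]-127)<50)&(P[:,2]>75)&(P[:,2]<175)]
    c=F.mean(0);v=np.linalg.svd(F-c,full_matrices=0)[2][2];print('flap',c,v,F[:,2].max(),np.percentile(F,[1,99],axis=0),len(F))
    T=F[F[:,2]>150];print('top',T.mean(0))
    S=P[(abs(P[:,0]-597)<10)&(abs(P[:,1]-69)<8)&(P[:,2]>70)];print('stick',len(S),S.mean(0),S[:,2].max() if len(S) else 0)
    for nm,x,y in (('g',570,-10),('df',450,90),('ds',498,245),('g2',650,-20)):
        D=P[(abs(P[:,0]-x)<80)&(abs(P[:,1]-y)<45)&(P[:,2]>70)&((P[:,1]<45)|(P[:,1]>205)|(P[:,0]<440))];
        if len(D):print(nm,np.percentile(D,[2,98],axis=0).round(0).tolist())
E
```

```text
scene ((530.1027221679688, 128.204833984375), (168.44912719726562, 131.41746520996094), 0.14153823256492615)
lip [463.71222673 130.75447846  62.78358333] [[449.58665851  66.39791168  59.0230268 ]
 [478.8183123  191.83713829  66.76644244]] ((463.8134460449219, 129.23541259765625), (128.2509765625, 30.677492141723633), 89.701416015625)
flap [630.54758344 130.2579288  129.94803953] [-0.91626329  0.00490601  0.40054652] 161.6181012018368 [[605.77144021  77.95757042  75.96757322]
 [641.49404206 175.97077392 160.06982105]] 406
top [639.08989566 128.29563212 155.79188573]
stick 46 [596.65427248  71.78814002 140.9480113 ] 173.13811618387
g [[546.0, -40.0, 71.0], [649.0, 17.0, 110.0]]
df [[378.0, 81.0, 70.0], [396.0, 101.0, 102.0]]
ds [[487.0, 240.0, 72.0], [504.0, 259.0, 104.0]]
g2 [[573.0, -43.0, 71.0], [688.0, 16.0, 111.0]]
side ((530.0396728515625, 127.09773254394531), (160.25631713867188, 135.48269653320312), 0.2906953990459442)
lip [464.36806902 124.50985441  62.57246121] [[450.57790156  62.78732994  58.93494477]
 [478.1260388  191.27463869  66.25813619]] ((464.4759826660156, 127.0331802368164), (131.12472534179688, 28.37309455871582), 89.85124206542969)
flap [623.44409461 126.23969979 121.41010456] [-0.91252822  0.00231454  0.4090072 ] 159.25835178874206 [[603.38257521  77.8549003   76.06550423]
 [642.01416028 176.34908578 158.35225333]] 479
top [638.58981717 126.33240651 154.38970134]
stick 58 [595.53144307  66.80574361 122.5163884 ] 174.15342943101564
g [[543.0, -45.0, 70.0], [649.0, 12.0, 110.0]]
df [[375.0, 78.0, 70.0], [394.0, 94.0, 103.0]]
ds [[484.0, 237.0, 71.0], [502.0, 252.0, 103.0]]
g2 [[571.0, -50.0, 71.0], [683.0, 11.0, 110.0]]
```

The target is the large case, centred at about (530, 127.5) with yaw near 0. The crop shows its flap leaning back at θ≈1.98, with the pin near x=596. A post stands at about (596, 69), so I'll turn the tool to clear it.

Request:
jog_arm:
  commands:
    - [-1,[0,0,-0.4],[0,0,0.18]]
    - [-1,[0,0,-0.4],[0,0,0.18]]
    - [-1,[0,0,-0.4],[0,0,0.18]]
    - [-1,[0,0,0],[0,0,0.18]]
    - [-1,[0,0,0],[0,0,0.18]]
    - [-1,[0,0,0],[0,0,0.18]]
    - [-1,[0,0,0],[0,0,0.18]]
    - [-1,[0,0,0],[0,0,0.18]]
    - [-1,[0,0,0],[0,0,0.18]]

```text
t: 1.0
ee_pos: [176.7, 599.2, 342.2]
orientation: [2.215, 2.228, -0.001]
ft_force: [-0.2, -0.1, -0.7]
width: 19.6
grasp_force: 0.0
```

Request:
jog_arm:
  commands:
    - [-1,[-0.33,0.36,0],[0,0,0]]
    - [-1,[-0.33,0.36,0],[0,0,0]]
    - [-1,[-0.33,0.36,0],[0,0,0]]
    - [-1,[-0.33,0.36,0],[0,0,0]]
    - [-1,[-0.33,0.36,0],[0,0,0]]
    - [-1,[-0.33,0.36,0],[0,0,0]]
    - [-1,[-0.33,0.36,0],[0,0,0]]
    - [-1,[-0.33,0.36,0],[0,0,0]]
    - [-1,[-0.33,0.36,0],[0,0,0]]
    - [-1,[-0.33,0.36,0],[0,0,0]]

```text
t: 2.0
ee_pos: [541.6, 272.0, 342.4]
orientation: [-2.208, -2.234, 0.001]
ft_force: [0.0, 0.8, -0.2]
width: 0.5
grasp_force: 0.0
```

Request:
jog_arm:
  commands:
    - [-1,[-0.35,0.35,0],[0,0,0]]
    - [-1,[-0.35,0.35,0],[0,0,0]]
    - [-1,[-0.35,0.35,0],[0,0,0]]
    - [-1,[-0.35,0.35,0],[0,0,0]]
    - [-1,[0,0.1,0],[0,0,0]]
    - [-1,[0,0,0],[0,0,0]]

```text
t: 2.6
ee_pos: [693.0, 134.4, 341.4]
orientation: [-2.21, -2.231, 0.002]
ft_force: [0.4, -0.4, -0.0]
width: 0.6
grasp_force: 0.0
```

```bash
python3 - <<'E'
from h import *
d=cam('wrist');o=get_obs();print(o['ee_pos'],o['ft_force'],o['t'])
P=cloud(d)
cv2.imwrite('pics/w.png',d['image'])
Q=P.reshape(-1,3);Q=Q[d['z_map'].ravel()>0]
T=Q[(abs(Q[:,0]-620)<60)&(abs(Q[:,1]-127)<50)&(Q[:,2]>75)&(Q[:,2]<175)]
if len(T):
    c=T.mean(0);print(c,np.linalg.svd(T-c,full_matrices=0)[2][2],np.percentile(T,[1,99],axis=0))
E
```

```text
[691.95744696 135.45660696 341.63888354] [ 0.2584212  -0.59349519  0.32375137] 2.65
[625.76170266 128.57999908 127.28772838] [ 0.90550528 -0.00522809 -0.4243028 ] [[602.46889553  78.32996491  76.81046692]
 [641.17130669 175.97273141 157.18945312]]
```

View pics/w.png

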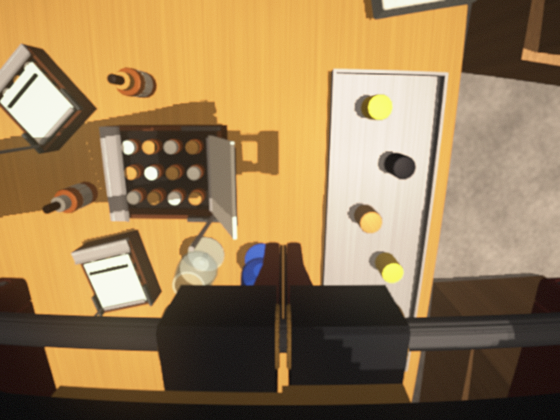

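The wrist view shows the flap at (222,175), upright and leaning back toward +x, and its +x side is free. The post is at (205,235), on the glass side. I'll go down behind the flap.

Request:
jog_arm:
  commands:
    - [-1,[-0.05,0,0.4],[0,0,0]]
    - [-1,[0,0,0.4],[0,0,0]]
    - [-1,[0,0,0.4],[0,0,0]]
    - [-1,[0,0,0.4],[0,0,0]]
    - [-1,[0,0,0.4],[0,0,0]]
    - [-1,[0,0,0.12],[0,0,0]]
    - [-1,[0,-0.1,0],[0,0,0]]
    - [-1,[0,-0.15,0],[0,0,0]]
    - [-1,[0,0,0],[0,0,0]]

```text
t: 3.55
ee_pos: [666.3, 131.0, 133.2]
orientation: [2.207, 2.235, 0.002]
ft_force: [-0.5, 0.1, 0.1]
width: 0.5
grasp_force: 0.0
```

Request:
jog_arm:
  commands:
    - [-1,[0,-0.08,0],[0,0,0]]
    - [-1,[0,-0.08,0],[0,0,0]]
    - [-1,[0,-0.08,0],[0,0,0]]
    - [-1,[0,-0.08,0],[0,0,0]]
    - [-1,[0,-0.08,0],[0,0,0]]
    - [-1,[0,-0.08,0],[0,0,0]]
    - [-1,[0,0,0],[0,0,0]]

```text
t: 4.25
ee_pos: [617.9, 129.5, 130.5]
orientation: [-2.208, -2.234, 0.002]
ft_force: [0.2, 0.2, -0.6]
width: 0.5
grasp_force: 0.0
```

Request:
jog_arm:
  commands:
    - [-1,[0,-0.08,0.01],[0,0,0]]
    - [-1,[0,-0.08,0.01],[0,0,0]]
    - [-1,[0,-0.08,0.02],[0,0,0]]
    - [-1,[0,-0.08,0.02],[0,0,0]]
    - [-1,[0,-0.08,0.04],[0,0,0]]
    - [-1,[0,-0.08,0.04],[0,0,0]]
    - [-1,[0,-0.07,0.04],[0,0,0]]
    - [-1,[0,0,0],[0,0,0]]

```text
t: 5.05
ee_pos: [562.6, 128.8, 111.8]
orientation: [-2.207, -2.234, 0.003]
ft_force: [0.7, 0.7, -0.3]
width: 0.4
grasp_force: 0.1
```

```bash
python3 - <<'E'
from h import *
print(get_obs()['ee_pos'],get_obs()['ft_force'])
A=[]
for n,(r,c) in (('scene',(180,250)),('side',(115,230))):
    d=cam(n);A.append(cv2.resize(d['image'][r:r+120,c:c+150],(400,320),interpolation=cv2.INTER_CUBIC))
cv2.imwrite('pics/c2.png',np.hstack(A))
E
```

```text
[562.64254535 128.83727887 111.84568154] [ 0.67368888  0.74271986 -0.34846562]
```

View pics/c2.png

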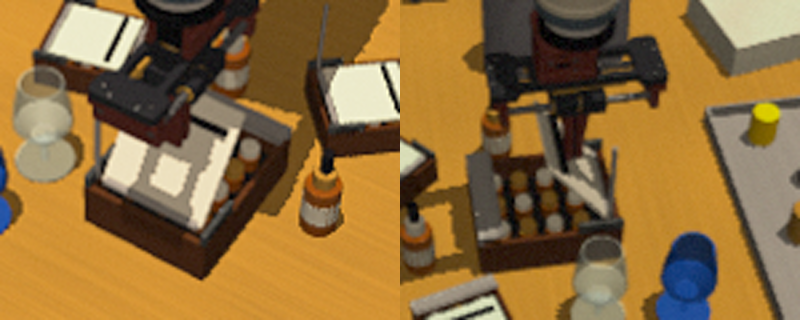

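The flap is folding, at about 50°, with the finger on its outer face on the pin side of the ridge. The black ridge is at (210,128) in the left crop. I'll carry on along the arc.

Request:
jog_arm:
  commands:
    - [-1,[0,-0.06,0.06],[0,0,0]]
    - [-1,[0,-0.06,0.06],[0,0,0]]
    - [-1,[0,-0.05,0.07],[0,0,0]]
    - [-1,[0,-0.04,0.09],[0,0,0]]
    - [-1,[0,-0.04,0.09],[0,0,0]]
    - [-1,[0,-0.02,0.06],[0,0,0]]
    - [-1,[0,-0.01,0.05],[0,0,0]]
    - [-1,[0,0,0],[0,0,0]]

```text
t: 5.95
ee_pos: [535.7, 128.5, 63.8]
orientation: [-2.208, -2.234, 0.002]
ft_force: [-0.5, 0.3, 1.0]
width: 0.5
grasp_force: 0.4
```

Request:
jog_arm:
  commands:
    - [-1,[0,0,0.02],[0,0,0]]
    - [-1,[0,0,0.01],[0,0,0]]
    - [-1,[0,0,0],[0,0,0]]
    - [-1,[0,0,0],[0,0,0]]

```text
t: 6.35
ee_pos: [536.4, 128.6, 61.8]
orientation: [2.208, 2.234, 0.0]
ft_force: [0.0, -0.4, 0.5]
width: 0.7
grasp_force: 0.4
```

Request:
jog_arm:
  commands:
    - [-1,[0,0,0.02],[0,0,0]]
    - [-1,[0,0,0.01],[0,0,0]]
    - [-1,[0,0,0.01],[0,0,0]]
    - [-1,[0,0,0],[0,0,0]]
    - [-1,[0,0,0],[0,0,0]]

```text
t: 6.85
ee_pos: [536.3, 128.6, 57.6]
orientation: [-2.208, -2.234, 0.0]
ft_force: [-0.2, -0.1, 1.1]
width: 0.4
grasp_force: 0.4
```

Request:
jog_arm:
  commands:
    - [-1,[0,0,0.01],[0,0,0]]
    - [-1,[0,0,0],[0,0,0]]
    - [-1,[0,0,0],[0,0,0]]

```text
t: 7.15
ee_pos: [536.3, 128.6, 56.6]
orientation: [2.208, 2.234, -0.0]
ft_force: [-1.2, 0.4, 0.2]
width: 0.4
grasp_force: 0.5
```

Request:
jog_arm:
  commands:
    - [-1,[0,0,0.01],[0,0,0]]
    - [-1,[0,0,0],[0,0,0]]
    - [-1,[0,0,0],[0,0,0]]

```text
t: 7.45
ee_pos: [536.3, 128.6, 56.1]
orientation: [2.208, 2.234, 0.0]
ft_force: [-2.6, -0.2, 7.6]
width: 0.4
grasp_force: 3.6
```

Request:
jog_arm:
  commands:
    - [-1,[0,0,0.005],[0,0,0]]
    - [-1,[0,0,0],[0,0,0]]
    - [-1,[0,0,0],[0,0,0]]

```text
t: 7.75
ee_pos: [536.4, 128.6, 56.0]
orientation: [2.208, 2.234, 0.0]
ft_force: [-2.4, -1.0, 11.1]
width: 0.5
grasp_force: 5.5
```

```bash
python3 - <<'E'
from h import *
print(get_obs()['ee_pos'],get_obs()['ft_force'])
A=[]
for n,(r,c) in (('scene',(180,250)),('side',(115,230))):
    d=cam(n);A.append(cv2.resize(d['image'][r:r+120,c:c+150],(400,320),interpolation=cv2.INTER_CUBIC))
    Q=cloud(d).reshape(-1,3);Q=Q[(abs(Q[:,1]-127)<50)&(Q[:,2]>50)&(Q[:,2]<70)&(Q[:,0]>445)&(Q[:,0]<590)]
    b=np.digitize(Q[:,0],np.arange(450,590,4));print([(int(450+4*i-2),round(float(np.median(Q[b==i,2])),1)) for i in range(1,35) if (b==i).sum()>3])
cv2.imwrite('pics/c3.png',np.hstack(A))
E
```

```text
[536.39650561 128.64921619  56.01207406] [-2.35530437 -1.00949948 11.05723811]
[(452, 61.5), (456, 62.5), (460, 62.6), (464, 62.9), (468, 62.6), (472, 63.2), (476, 64.7), (480, 65.9), (484, 55.1), (488, 56.5), (492, 56.6), (496, 56.0), (500, 58.4), (504, 61.8), (508, 59.7), (512, 57.6), (516, 56.8), (520, 55.6), (524, 56.1), (528, 57.1), (532, 55.8), (536, 56.1), (540, 57.3), (544, 57.5), (548, 56.6), (552, 55.8), (556, 55.8), (560, 56.4), (564, 55.7), (568, 56.9), (572, 56.0), (576, 55.8), (580, 56.7), (584, 55.5)]
[(452, 61.9), (456, 61.7), (460, 61.9), (464, 61.9), (468, 62.7), (472, 61.8), (476, 64.4), (480, 61.7), (484, 54.8), (488, 55.8), (492, 56.0), (496, 54.8), (500, 55.8), (504, 59.7), (508, 61.4), (512, 55.6), (516, 55.5), (520, 55.1), (524, 55.7), (528, 55.7), (532, 55.8), (536, 56.2), (540, 57.1), (544, 57.0), (548, 55.8), (552, 55.3), (556, 54.9), (560, 55.4), (564, 55.4), (568, 54.7), (572, 55.4), (576, 55.6), (580, 55.5), (584, 55.4)]
```

View pics/c3.png

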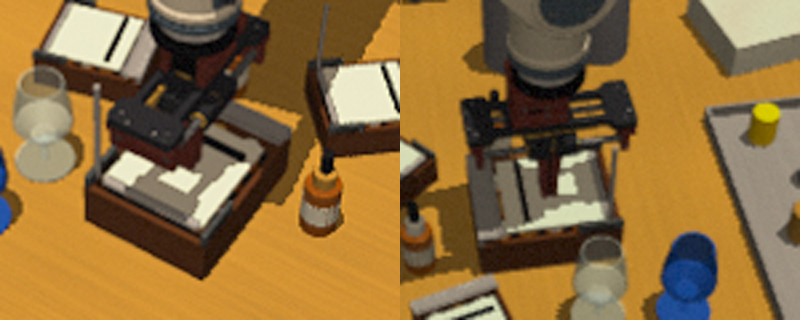

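The flap lies flat at z≈56 with the ridge at x≈507 and the free edge at x≈483, short of the lip mouth (right crop, ridge at (520,190)). I'll ease the pressure a little and slide to the ridge.

Request:
jog_arm:
  commands:
    - [-1,[0,0,-0.006],[0,0,0]]
    - [-1,[0,-0.03,0],[0,0,0]]
    - [-1,[0,-0.03,0],[0,0,0]]
    - [-1,[0,-0.03,0],[0,0,0]]
    - [-1,[0,-0.02,0],[0,0,0]]
    - [-1,[0,0,0],[0,0,0]]
    - [-1,[0,0,0],[0,0,0]]

```text
t: 8.55
ee_pos: [525.7, 128.6, 56.1]
orientation: [2.208, 2.234, 0.002]
ft_force: [2.0, 0.3, 6.2]
width: 0.5
grasp_force: 3.1
```

Request:
jog_arm:
  commands:
    - [-1,[0,-0.02,0],[0,0,0]]
    - [-1,[0,-0.02,0],[0,0,0]]
    - [-1,[0,0,0],[0,0,0]]
    - [-1,[0,0,0],[0,0,0]]

```text
t: 8.95
ee_pos: [521.8, 128.6, 56.1]
orientation: [2.208, 2.234, 0.002]
ft_force: [3.8, 1.1, 6.8]
width: 0.6
grasp_force: 3.0
```

Request:
jog_arm:
  commands:
    - [-1,[0,-0.02,0],[0,0,0]]
    - [-1,[0,-0.02,0],[0,0,0]]
    - [-1,[0,-0.02,0],[0,0,0]]
    - [-1,[0,0,0],[0,0,0]]

```text
t: 9.35
ee_pos: [515.7, 128.6, 56.1]
orientation: [2.208, 2.234, 0.002]
ft_force: [2.4, 0.2, 5.6]
width: 0.2
grasp_force: 3.3
```

Request:
jog_arm:
  commands:
    - [-1,[0,-0.02,0],[0,0,0]]
    - [-1,[0,-0.02,0],[0,0,0]]
    - [-1,[0,0,0],[0,0,0]]

```text
t: 9.65
ee_pos: [511.7, 128.6, 56.1]
orientation: [2.208, 2.234, 0.002]
ft_force: [2.6, 1.2, 6.0]
width: 0.9
grasp_force: 3.3
```

```bash
cat > prof.py <<'E'
from h import *
print(get_obs()['t'],get_obs()['ee_pos'],get_obs()['ft_force'])
for n in('scene','side'):
    d=cam(n);C=cloud(d);I=d['image'].astype(int).max(2)
    m=(abs(C[...,1]-127)<40)&(C[...,2]>56)&(C[...,2]<68)&(C[...,0]>470)&(C[...,0]<520)&(I<60)&(abs(C[...,1]-127)>16)
    K=C[m];print(n,'ridge x',np.percentile(K[:,0],[10,50,90]).round(1),len(K))
    P=C.reshape(-1,3)
    L=P[(P[:,2]>60)&(P[:,2]<66)&(P[:,0]<482)&(P[:,0]>440)&(abs(P[:,1]-127)<75)];print('lip',np.percentile(L,[1,50,99],axis=0)[:,:2].round(1).tolist())
    F=P[(P[:,0]>500)&(P[:,0]<600)&(abs(P[:,1]-127)<48)&(P[:,2]>48)&(P[:,2]<66)];print('flap z',np.percentile(F[:,2],[10,50,90]).round(1))
E
python3 prof.py
```

```text
9.65 [511.74939497 128.5513536   56.12581848] [2.61025256 1.15567522 6.03597257]
scene ridge x [497.8 501.1 503.7] 24
lip [[448.8, 127.5], [463.5, 162.3], [477.3, 192.1]]
flap z [53.7 56.4 59.8]
side ridge x [498.5 500.4 502.4] 19
lip [[450.7, 62.1], [464.4, 117.2], [478.1, 181.5]]
flap z [53.4 55.8 58.8]
```

Request:
jog_arm:
  commands:
    - [-1,[0,-0.02,0],[0,0,0]]
    - [-1,[0,-0.02,0],[0,0,0]]
    - [-1,[0,-0.02,0],[0,0,0]]
    - [-1,[0,-0.02,0],[0,0,0]]
    - [-1,[0,0,0],[0,0,0]]

```text
t: 10.25
ee_pos: [503.8, 128.5, 56.1]
orientation: [2.208, 2.234, 0.002]
ft_force: [3.5, 2.1, 6.1]
width: 0.5
grasp_force: 3.3
```

```bash
python3 prof.py
```

```text
10.25 [503.75539003 128.51567629  56.12483363] [3.46344821 2.08849869 6.05468005]
scene ridge x [489.9 493.4 495.6] 23
lip [[449.6, 126.2], [463.8, 161.3], [478.6, 192.1]]
flap z [53.6 56.3 59.4]
side ridge x [491.1 492.8 494.9] 19
lip [[450.7, 63.0], [463.9, 122.8], [478.1, 180.1]]
flap z [53.4 55.6 58.4]
```

Request:
jog_arm:
  commands:
    - [-1,[0,-0.02,0],[0,0,0]]
    - [-1,[0,-0.02,0],[0,0,0]]
    - [-1,[0,-0.02,0],[0,0,0]]
    - [-1,[0,0,0],[0,0,0]]

```text
t: 10.75
ee_pos: [497.8, 128.5, 56.1]
orientation: [2.208, 2.234, 0.002]
ft_force: [2.8, 2.1, 5.8]
width: 0.4
grasp_force: 3.2
```

Request:
jog_arm:
  commands:
    - [-1,[0,-0.01,0],[0,0,0]]
    - [-1,[0,0,0],[0,0,0]]
    - [-1,[0,0,0],[0,0,0]]

```text
t: 11.05
ee_pos: [497.3, 128.5, 56.2]
orientation: [2.208, 2.234, 0.003]
ft_force: [4.5, 1.1, 5.6]
width: 0.4
grasp_force: 4.0
```

Request:
jog_arm:
  commands:
    - [-1,[0,-0.01,0],[0,0,0]]
    - [-1,[0,0,0],[0,0,0]]
    - [-1,[0,0,0],[0,0,0]]

```text
t: 11.35
ee_pos: [496.9, 128.5, 56.2]
orientation: [2.207, 2.233, 0.004]
ft_force: [6.7, 0.9, 3.5]
width: 0.6
grasp_force: 4.3
```

```bash
python3 prof.py
```

```text
11.35 [496.8689502  128.48809194  56.1938963 ] [6.68086139 0.86138766 3.53438051]
scene ridge x [484.8 487.1 489.6] 24
lip [[449.2, 127.5], [462.1, 161.3], [480.7, 192.5]]
flap z [53.6 56.4 59.2]
side ridge x [483.7 485.6 487.5] 17
lip [[450.4, 62.9], [463.9, 118.1], [478.9, 180.2]]
flap z [53.4 55.6 58. ]
```

Request:
jog_arm:
  commands:
    - [-1,[0,-0.01,0.003],[0,0,0]]
    - [-1,[0,0,0],[0,0,0]]
    - [-1,[0,0,0],[0,0,0]]

```text
t: 11.75
ee_pos: [496.6, 128.5, 56.2]
orientation: [2.207, 2.233, 0.006]
ft_force: [8.0, 0.2, 4.6]
width: 1.2
grasp_force: 4.7
```

Request:
jog_arm:
  commands:
    - [-1,[0,-0.01,0.003],[0,0,0]]
    - [-1,[0,0,0],[0,0,0]]
    - [-1,[0,0,0],[0,0,0]]

```text
t: 12.05
ee_pos: [496.1, 128.6, 56.1]
orientation: [2.206, 2.232, 0.007]
ft_force: [8.3, -0.6, 6.2]
width: -0.0
grasp_force: 5.2
```

```bash
python3 prof.py
```

```text
12.05 [496.10959597 128.55720267  56.08735367] [ 8.33962415 -0.57922009  6.22341747]
scene ridge x [484.3 487.2 488.3] 20
lip [[448.5, 126.2], [462.4, 162.1], [480.6, 192.6]]
flap z [53.7 56.5 59.6]
side ridge x [483.4 485.3 486.6] 16
lip [[449.5, 63.5], [463.3, 118.7], [481.5, 179.3]]
flap z [53.5 55.7 58.2]
```

It's at the hard stop, since the force rose with no further travel. I'll relax the push and lift straight off.

Request:
jog_arm:
  commands:
    - [-1,[0,0.015,-0.004],[0,0,0]]
    - [-1,[0,0.005,-0.01],[0,0,0]]
    - [-1,[0,0,-0.02],[0,0,0]]
    - [-1,[0,0,-0.05],[0,0,0]]
    - [-1,[0,0,-0.3],[0,0,0]]
    - [-1,[0,0,-0.4],[0,0,0]]
    - [-1,[0,0,-0.4],[0,0,0]]
    - [-1,[0,0.4,-0.2],[0,0,0]]
    - [-1,[0,0.4,0],[0,0,0]]
    - [-1,[0,0,0],[0,0,0]]

```text
t: 13.15
ee_pos: [578.1, 129.0, 193.9]
orientation: [2.209, 2.233, 0.002]
ft_force: [0.2, -0.2, -0.1]
width: 0.3
grasp_force: 0.0
```

```bash
python3 prof.py; python3 - <<'E'
from h import *
A=[]
for n,(r,c) in (('scene',(180,250)),('side',(115,230))):
    d=load(n);A.append(cv2.resize(d['image'][r:r+120,c:c+150],(400,320),interpolation=cv2.INTER_CUBIC))
    P=cloud(d).reshape(-1,3);C=P[(abs(P[:,0]-530)<95)&(abs(P[:,1]-127)<80)&(P[:,2]>38)&(P[:,2]<70)];print(cv2.minAreaRect(C[:,:2].astype(np.float32)))
cv2.imwrite('pics/c4.png',np.hstack(A))
E
```

```text
13.15 [578.13289144 129.01331626 193.93113768] [ 0.2383907  -0.18078353 -0.14748064]
scene ridge x [481.5 484.4 485.4] 44
lip [[446.9, 80.8], [462.6, 138.5], [481.2, 191.9]]
flap z [54.4 57.4 60.3]
side ridge x [482.1 484.2 486.1] 20
lip [[448.0, 61.5], [462.5, 120.4], [481.1, 189.4]]
flap z [54.4 56.8 59.3]
((528.7972412109375, 128.54942321777344), (131.35467529296875, 166.34164428710938), 89.8894271850586)
((527.8895263671875, 126.31118774414062), (160.4383544921875, 135.6226348876953), 0.25902101397514343)
```

View pics/c4.png

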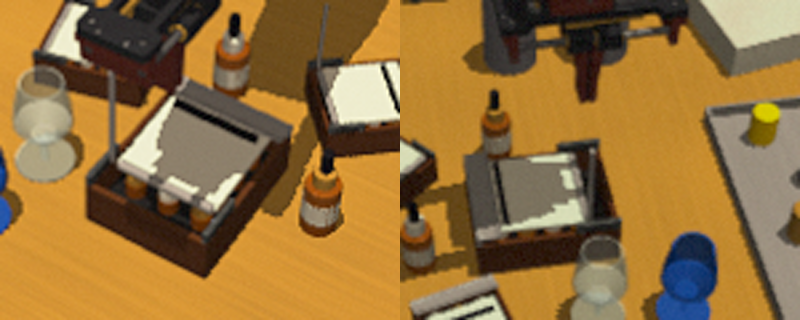

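The flap stays shut on its own, with its edge under the lip. The ridge is at about (215,120) in the left crop, tight by the lip, and its distance from the lip matches the full 22 mm of carriage travel. The neighbouring items haven't moved.

```bash
python3 -c "
from workcell import close_job
print(close_job())"
```

```text
the job is handed in; nothing more can be done
None
```

I folded the flap, pressed it flat and pushed it to its stop under the steel lip. It stayed shut after release and I handed the job in at about 13 s; the case itself crept about 2 mm toward the robot during the final push.

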